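# Free the seized clamp knob of a culture jar and swing its bridge aside

## Robot

A 6-joint arm with a two-finger parallel gripper is mounted at the origin on a cart in front of the work surface, level with it; the furniture and walls round the work are solid. World frame = base frame: x ahead of the robot, y to its left, z up, the work surface at z = 0. Lengths are in mm, angles in degrees, forces in N, time in s.
With the tool pointing down it reaches from about 350 to 850 mm from the base axis. Payload 8.1 kg.
Tool frame: the origin (TCP) lies at the very end of the fingers, on their centre line; the grasp point (between the pads) lies r.tcp_to_grasp behind it (r.tcp_to_grasp is the distance from the TCP to the grasp point, in mm); z points along the fingers, y is the line along which they close (so a half turn about z gives the same grasp; the last joint's range is limited). The gripper opens to 85 mm and grips with 20 to 120 N. Pads are 22 mm wide; open, the fingers measure 114 mm over their backs; the gripper's body (76 mm by 85 mm) begins 54 mm behind the grasp point. The pads swing forward as they close: fully open they stand 13 mm farther back than shut.
Start: joints at [-75.768, 7.471, 85.268, -0, 87.261, -4.893], TCP at [196.601, -566.88, 231.292] pointing down, gripper open.
Joint ranges: [-169.43, 169.43], [-51.17, 129.36], [1.28, 143.12], [-76.62, 256.62], [0, 156.53], [-152.29, 152.29]. Speed limits (degrees/s): [136.94, 136.94, 159.86, 180, 180, 180].

## Interface

Orientations are given as [roll, pitch, yaw] about the fixed x, y, z axes, in that order (R = Rz(yaw) Ry(pitch) Rx(roll)).
In Python, from bench import sense, viewer, order, r gives the robot as it stands.
- The arm moves only by the tool carry_out, never from a script. Its argument "increments" is one flat list of numbers, 7 for each row, row after row: the shift along the tool's x, y, z as a fraction of full scale, then the turn, a rotation vector about the tool's x, y, z as a fraction of full scale, then the opening, from -1 (shut) to 1 (fully open). A call has exactly 10 rows; each row is the pose to reach, as a shift and turn from the pose commanded when the call began, along the tool's axes at that moment, turning the shorter way round; what a row does not reach only later rows make up. Full scale, the value 1, is 400 mm for a shift and 2 pi rad for a turn. A row lasts 1/8 s, in which the tool goes at most 62.5 mm and 10.7 degrees, less where a joint would pass 70% of its speed; a pose out of reach is approached as far as the arm can. A call with a number of a shift or a turn outside -1 to 1 is refused whole. A call with a gripper value outside its range is refused whole. The fingers move at their own pace and stop on an object; "force" is the grip in N (left out, the last holds). Time passes only in rows, so rows that repeat a pose let the fingers close, or fill a call up. It gives the time, the measured TCP pose, the force, the opening and the grip force at its end, in the units of the state.
- sense(): the state, without advancing time (a new reading comes with each control period).
- viewer.snapshot(name): name is "scene" or "top" or "wrist"; returns the picture (384x512x3 uint8, red, green, blue); there is no depth.
- viewer.get_calibration(name): a dict with "fx", "fy", "cx", "cy" (pixels), "R" (3x3) and "t" (3): a world point X has camera coordinates R X + t. Camera axes: x right, y down, z forward; pixel columns grow to the right and rows downward; lengths in mm; the calibration is good to about 2 mm. A picture is of the moment at which its call begins: read the wrist's pose just before it. get_calibration takes no time and is no camera call; for the wrist camera it gives the pose at the moment of the call.
- order.hand_in(): hands the job in; it is judged then, once.
The state is a dict: "time": time; "joint_pos": joint angles; "qd": joint speeds; "joint_efforts": joint torques, N m; "tool_pos": TCP position; "tcp_rot": TCP orientation; "ft_force": force on the tool from outside, world axes, zero at the start; "wrist_torque": the same for the moment, N m; "finger_gap": finger opening in mm; "grip_force": force on a finger pad.
Only numpy, scipy, OpenCV 4.12 (cv2) and the standard library are available. Lean on these libraries where they do the work, as an engineer would, in place of code of your own. Each camera call takes 0.05 s, during which the arm holds its last target. There are 200 camera calls.

## Task

This culture jar has come out of the incubator with its clamp screw seized. Break the black wing knob loose with a short firm anticlockwise twist, unscrew it until the foot of the screw stands clear above the cup in the lid, and then swing the steel bridge aside, away from the robot, right round to its stop, so that the lid is free to be lifted. Leave the lid seated on the jar and do not disturb the things around it.

Things in the scene. Friction and masses are not known exactly. Their poses are not given: they have to be found in the camera images.
- jar_stand: Clear culture jar, 80 mm in diameter, holding small dishes, between two pillars on a grey base plate (112 x 176 mm, top at 16 mm), stuck fast to the bench. Origin on the bench under the jar's centre; y runs along the closed bridge: free pillar at y = -66 mm (its nut up to 153 mm high), pivot pillar at +66 mm (up to 148 mm); x is the side to which the bridge opens, roughly away from the robot.
- knob_grip (a point): Point to grip the black wing knob, on its axis, 167.5 mm above the bench when screwed down, midway along the bridge. The wing is a bar 72 mm long (this point's x), 18 mm thick (y), from 13.5 mm below to 11.5 mm above this point, with a round skirt, 28 mm wide, from 18.5 to 15.5 below. The bridge bar's top is 27.5 mm below, a brass bush 29 mm wide on it 20.5 mm below (knob screwed down).
- knob (a joint): Turn of the wing knob on the bridge, rad: 0 screwed down and seized, wing square to the bridge; positive anticlockwise from above (loosening); stop at 3.2. Its pad, stuck to the lid, holds at about 0.4 N m for the first 0.3 rad (grip with 40 N or more), then lets go; from there it runs freely (0.05 N m); stays where left. Knob and screw rise 2.4 mm a rad. Foot clear of the cup from 1.7 rad on.
- screw_foot (a point): Centre of the underside of the clamp screw's foot, a sprung rubber-faced pressure pad (38 mm in diameter) under the knob; screwed down, it presses on the lid inside its cup and keeps the bridge from swinging. It follows the lid for the first 0.7 mm of the screw's rise.
- jar_lid: Dark steel lid, 88 mm in diameter, 10 mm thick, loose, 0.4 kg, its 8 mm deep spigot in the jar's mouth. Origin at the centre of its underside on the rim, 106 mm above the bench; axes as the stand's. On it a steel cup for the screw's foot (inside 44 mm, rim 13.2 mm above the origin) and two brass vent stubs, up to 19 mm above the origin, at x, y = (-17, 29) and (-32, 9) mm, out of the bridge's way.
- bridge (a joint): Swing of the bridge about the vertical pivot pillar, rad: 0 closed over the lid, positive anticlockwise from above, so that its free end moves to the stand's +x; stop at 1.62. With the foot out of the cup it swings with light friction (0.06 N m) and stays where left. If the hand keeps the knob from turning meanwhile, the knob screws itself back down by the same angle.
- bridge_face (a point): Point on the bridge's near side face (the one to push on), midway up the bar, 100 mm from the pivot and 34 mm from the screw's axis; the point's x points through the bar, its y along it to the pivot. The steel bar is 24 mm wide and 12 mm thick: underside 128 mm, top 140 mm above the bench, the lid's top 12 mm below it.
- bottle: Glass media bottle with blue cap, 56 mm in diameter, 104 mm tall, 0.21 kg; bystander. Origin at the centre of its base.
- timer: White timer, 62 x 62 x 19 mm, lying flat; bystander. Origin at the centre of its underside.
- plate: White 96-well plate, 86 x 128 x 14 mm, lying flat; bystander. Origin at the centre of its underside.
- pipette: Pipette, 230 mm long, 35 mm high as it lies; bystander. Origin at the centre of its underside.
Not all that is in view belongs to the job. There is more than one size of the jar_lid; the one meant has the size given above.

How it is judged (in metres and radians):
On the way, in this order (a step that is already met when the one before it is completed fails the run):
1. the knob is broken loose while the bridge is closed (value of joint knob above 0.5 rad and value of joint bridge below 0.2 rad), for 0.1 s.
2. the screw's foot is raised above the rim of the cup, the bridge still closed (z of screw_foot in the frame of jar_lid above 0.0133 m and value of joint bridge below 0.2 rad), for 0.1 s.
At the end, for the whole second after the job is handed in: The bridge is swung aside by at least 1.4 rad (its stop is at 1.62) and at rest, and the lid is still seated on the jar: within 4 mm of where it was and level within 0.05 rad (value of joint bridge above 1.4 rad and velocity of joint bridge between -0.05 and 0.05 rad/s and distance of jar_lid from where it was at the start of the episode below 0.004 m and angle between jar_lid's own z axis and vertical below 0.05 rad); the robot touches nothing.
It fails at once if the lid is knocked off or lifted from the jar (distance of jar_lid from where it was at the start of the episode above 0.012 m).
It fails at once if the bottle, timer, plate or pipette is moved by more than 25 mm or the bottle tipped over (distance of any of bottle, timer, plate, pipette from where it was at the start of the episode above 0.025 m or angle between bottle's own z axis and vertical above 0.5 rad).
It also fails if it takes over 58 s, if anything falls off the work surface, if the arm or the gripper's body presses on something with over 40 N, if the wrist force passes 120 N, or if a joint passes its speed limit or range.

## Working session

There is one attempt and no reset: what is moved stays moved. The work goes in short steps, Python scripts to look and compute and a tool call to move; the robot and the scene stay as the last step left them, time stands still between calls to the robot, and variables do not carry over. Pictures are saved under pics/ and viewed, at most 10 in all, crops included, and the job is handed in when it is done.

Besides the shell and the picture viewer there is one more tool, called after "Request:" in YAML: its name, and indented under it one key for each argument. carry_out: Moves the arm, as the interface text tells. Its arguments: {"type":"object","properties":{"increments":{"type":"array"},"force":{"type":"number"}},"required":["increments"]}

```bash
mkdir -p pics
python3 - <<'E'
from bench import sense, viewer, r
import cv2, numpy as np
s=sense(); print({k:s[k] for k in('time','tool_pos','tcp_rot','finger_gap')}, r.tcp_to_grasp)
for n in('scene','top'):
    im=viewer.snapshot(n); cv2.imwrite(f'pics/{n}0.png',im[...,::-1]); c=viewer.get_calibration(n); print(n,c)
E
```

```text
{'time': 0.0, 'tool_pos': array([ 196.45373352, -566.34171677,  230.23659429]), 'tcp_rot': array([-1.79893910e+02, -8.69703306e-03,  1.91244251e+01]), 'finger_gap': 85.48268446222562} 18.700000000000003
scene {'fx': 492.1583883007715, 'fy': 492.1583883007715, 'cx': 253.95615792491844, 'cy': 185.57150904027236, 'R': array([[-0.84618131, -0.53289221, -0.00175543],
       [-0.36464847,  0.58142239, -0.72730977],
       [ 0.38859836, -0.61479582, -0.68630709]]), 't': array([ 477.94058665,  309.07523489, 1161.98969603])}
top {'fx': 369.1616342345162, 'fy': 369.1616342345162, 'cx': 253.74988529313111, 'cy': 191.02956431126464, 'R': array([[-0.01168241, -0.99956381,  0.0271239 ],
       [-0.99582789,  0.00917512, -0.09078895],
       [ 0.09050048, -0.02807137, -0.99550071]]), 't': array([ -26.6782855 ,  561.24380233, 1093.79913223])}
```

View pics/scene0.png

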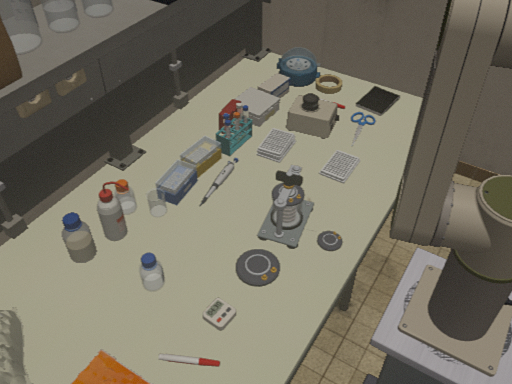

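View pics/top0.png

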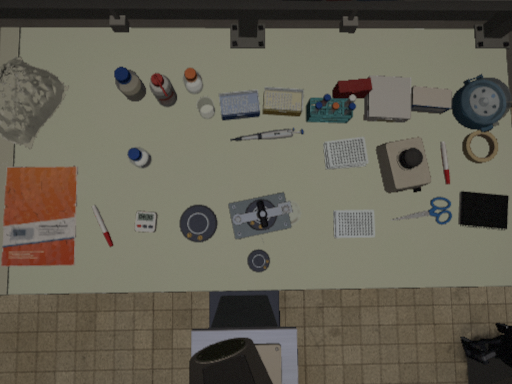

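The jar stand is at top (262,213) and scene (288,205). There are three candidates for the lid: the one on the jar at top (262,213), a large loose one at (198,223) and a small loose one at (259,261). The task's lid sits in the stand's jar under the bridge and black wing knob, so it should be the first. I'll confirm with an enlarged crop.

Run:
```python
import cv2, numpy as np
a=cv2.imread('pics/top0.png')[180:280,170:310]; b=cv2.imread('pics/scene0.png')[155:255,240:340]
a=cv2.resize(a,None,fx=3.2,fy=3.2,interpolation=2); b=cv2.resize(b,None,fx=3.2,fy=3.2,interpolation=2)
cv2.imwrite('pics/crop.png',np.hstack([a,b]))
```

```text
(no output)
```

View pics/crop.png

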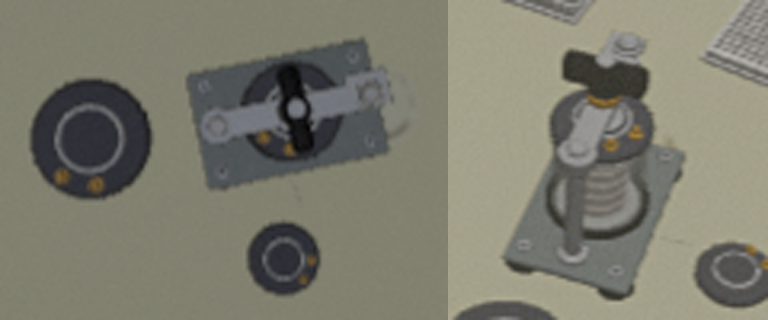

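The enlarged crop confirms it. The lid meant is under the bridge, with the wing knob at crop (296,108) and its two vents on the near-left side. The 118 px and 70 px discs are loose and are decoys. The vents put stand +y at image left, so the pivot is the left nut at crop (217,125) and the free pillar is the right one at (370,92). Next I'll measure the knob from both views.

```bash
cat > h.py <<'E'
import numpy as np, cv2
def ray(c,p):
    d=c['R'].T@np.array([(p[0]-c['cx'])/c['fx'],(p[1]-c['cy'])/c['fy'],1]); return -c['R'].T@c['t'], d/np.linalg.norm(d)
def onz(c,p,z):
    o,d=ray(c,p); return o+d*(z-o[2])/d[2]
def tri(obs):
    A=0;b=0
    for c,p in obs:
        o,d=ray(c,p); P=np.eye(3)-np.outer(d,d); A=A+P; b=b+P@o
    X=np.linalg.solve(A,b); return X,[np.linalg.norm(np.cross(X-ray(c,p)[0],ray(c,p)[1])) for c,p in obs]
def dark(im,box,th):
    x0,y0,x1,y1=box; m=np.zeros(im.shape[:2],np.uint8); m[y0:y1,x0:x1]=(im[y0:y1,x0:x1].max(2)<th)
    n,l,s,ce=cv2.connectedComponentsWithStats(m); i=1+np.argmax(s[1:,4]); return (l==i).astype(np.uint8),ce[i],s[i]
E
python3 - <<'E'
from h import *
from bench import viewer
ct,cs=viewer.get_calibration('top'),viewer.get_calibration('scene')
T=cv2.imread('pics/top0.png');S=cv2.imread('pics/scene0.png')
for th in(35,45,55):
    for im,b in((T,(245,195,280,232)),(S,(270,165,310,192))):
        m,ce,s=dark(im,b,th); print(th,ce,s,cv2.minAreaRect(cv2.findNonZero(m)))
pv=onz(ct,(237.8,219.1),148);fr=onz(ct,(285.6,208.75),153)
d=pv-fr; print(pv,fr,np.hypot(*d[:2]),'stand yaw',np.degrees(np.arctan2(-d[0],d[1])),(pv+fr)/2)
print(onz(ct,(262.5,213.75),179), tri([(ct,(262.5,213.75)),(cs,(289.4,178.1))]))
# plate corners (crop px)
for p in((190,76),(363,40),(388,150),(210,188)): print(onz(ct,(170+p[0]/3.2,180+p[1]/3.2),16))
c=viewer.get_calibration('wrist'); print(c, ray(c,(256,192)))
E
```

```text
35 [261.79865772 213.27516779] [257 200  11  28 149] ((261.8692626953125, 213.45387268066406), (27.41167449951172, 8.310327529907227), 82.87498474121094)Traceback (most recent call last):
  File "<stdin>", line 7, in <module>
  File "h.py", line 13, in dark
    n,l,s,ce=cv2.connectedComponentsWithStats(m); i=1+np.argmax(s[1:,4]); return (l==i).astype(np.uint8),ce[i],s[i]
                                                      ~~~~~~~~~^^^^^^^^^
    return _wrapfunc(a, 'argmax', axis=axis, out=out, **kwds)
    return bound(*args, **kwds)
ValueError: attempt to get argmax of an empty sequence
```

Run:
```python
from h import *
from bench import viewer
ct,cs=viewer.get_calibration('top'),viewer.get_calibration('scene')
T=cv2.imread('pics/top0.png');S=cv2.imread('pics/scene0.png')
m,ct0,s=dark(T,(245,195,280,232),35)
for th in(50,60,70):
    m,ce,s=dark(S,(270,165,310,192),th); print(th,ce,s)
    print(tri([(ct,ct0),(cs,ce)]))
pv=onz(ct,(237.8,219.1),148);fr=onz(ct,(285.6,208.75),153)
d=pv-fr; print(pv,fr,np.hypot(*d[:2]),'stand yaw',np.degrees(np.arctan2(-d[0],d[1])),(pv+fr)/2)
print(onz(ct,(262.5,213.75),179))
for p in((190,76),(363,40),(388,150),(210,188)): print(onz(ct,(170+p[0]/3.2,180+p[1]/3.2),16))
c=viewer.get_calibration('wrist'); print(ray(c,(256,192)),c['R'],c['fx'])
```

```text
50 [278. 172.] [278 172   1   1   1]
(array([501.06035195, -41.26521761, 187.38107756]), [np.float64(14.375398536500727), np.float64(14.375398536500818)])
60 [288.95454545 178.93181818] [276 172  26  14 176]
(array([488.99253778, -49.3160362 , 163.93624106]), [np.float64(0.1428993989338402), np.float64(0.14289939893369083)])
70 [288.725 178.7  ] [276 171  26  15 240]
(array([489.25085722, -49.13587766, 164.73241462]), [np.float64(0.1726871761248317), np.float64(0.17268717612492135)])
[474.7175206   14.52781356 148.        ] [ 500.8758332  -113.84464181  153.        ] 131.01047521396762 stand yaw 11.51741717488697 [487.7966769  -49.65841413 150.5       ]
[487.41079696 -50.32048509 179.        ]
[523.62676458  41.87739828  16.        ]
[ 556.4690688  -123.80999832   16.        ]
[ 451.31414198 -145.63670003   16.        ]
[417.61727886  23.63096981  16.        ]
(array([ 259.5955211 , -544.99817508,  374.19686849]), array([-0.2499827 , -0.08656851, -0.96437262])) [[ 3.29171142e-01 -9.44270230e-01 -3.03624063e-04]
 [-9.11210163e-01 -3.17730759e-01  2.62189253e-01]
 [-2.47673977e-01 -8.60284705e-02 -9.65016426e-01]] 313.85660979415803
```

Request:
carry_out:
  increments: [0.046,-0.04,-0.009,0,0,0.001,1,0.137,-0.119,-0.027,0,0,0.004,1,0.243,-0.212,-0.048,0,0,0.007,1,0.349,-0.305,-0.069,0,0,0.01,1,0.455,-0.398,-0.09,0,0,0.013,1,0.562,-0.491,-0.111,0,0,0.016,1,0.66,-0.577,-0.13,0,0,0.019,1,0.729,-0.637,-0.144,0,0,0.02,1,0.759,-0.6635,-0.15,0,0,0.021,1,0.759,-0.6635,-0.15,0,0,0.021,1]

```text
time: 1.35
tool_pos: [396.8, -215.8, 291.2]
tcp_rot: [-180.0, 0.0, 11.7]
ft_force: [0.1, -0.9, 0.7]
finger_gap: 85.4
grip_force: 0.0
```

Request:
carry_out:
  increments: [0.03,-0.036,0.003,0,0,0,1,0.09,-0.108,0.008,0,0,0,1,0.16,-0.19,0.015,0,0,0,1,0.22,-0.26,0.02,0,0,0,1,0.275,-0.32,0.025,0,0,0,1,0.3,-0.35,0.028,0,0,0,1,0.307,-0.36,0.028,0,0,0,1,0.307,-0.36,0.028,0,0,0,1,0.307,-0.36,0.028,0,0,0,1,0.307,-0.36,0.028,0,0,0,1]

```text
time: 2.6
tool_pos: [487.8, -51.7, 280.3]
tcp_rot: [180.0, -0.0, 11.5]
ft_force: [0.7, 0.4, -0.5]
finger_gap: 85.4
grip_force: 0.0
```

Run:
```python
from h import *
from bench import viewer,sense
s=sense(); c=viewer.get_calibration('wrist'); im=viewer.snapshot('wrist')[...,::-1]
print(s['tool_pos'],s['tcp_rot'],s['joint_pos'])
import pickle; pickle.dump(c,open('w1.pkl','wb')); cv2.imwrite('pics/w1.png',im)
X=np.array([488,-50,179]); p=c['R']@X+c['t']; print(c['cx']+c['fx']*p[0]/p[2],c['cy']+c['fy']*p[1]/p[2])
```

```text
[487.75200633 -51.65639082 280.26181463] [ 1.79985542e+02 -1.03029861e-02  1.15046539e+01] [-1.20305411e+01 -1.06091869e+01  9.79469090e+01 -9.15098002e-03
  9.26470587e+01  6.64643824e+01]
253.34715130989287 190.71639744092184
```

View pics/w1.png

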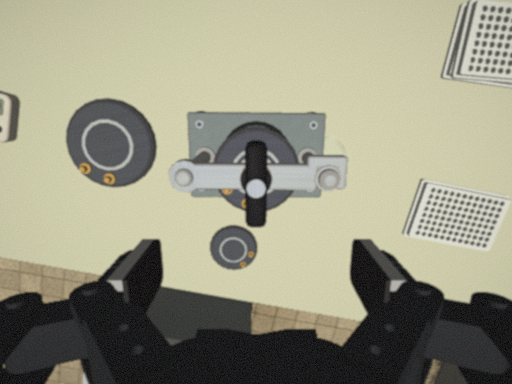

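The wrist picture shows the knob's top disc at (257,188), with the wing running vertically from rows 141 to 227. The pivot nut is at (183,177) and the free nut at (330,179), and the fingers are clear at the bottom of the frame. Now I'll refine the position and height from wrist and scene together.

Run:
```python
from h import *
import pickle
from bench import viewer
c=pickle.load(open('w1.pkl','rb')); ct,cs=viewer.get_calibration('top'),viewer.get_calibration('scene')
im=cv2.imread('pics/w1.png')
g=cv2.cvtColor(im,6)
for th in (25,35):
    m,ce,s=dark(im,(235,135,280,232),th); R=cv2.minAreaRect(cv2.findNonZero(m)); print(th,ce,s,R)
m=np.zeros_like(g); m[180:197,248:266]=(g[180:197,248:266]>90); mo=cv2.moments(m,True); d=(mo['m10']/mo['m00'],mo['m01']/mo['m00']); print('disc',d,mo['m00'],onz(c,d,179))
T=cv2.imread('pics/top0.png'); _,c0,_=dark(T,(245,195,280,232),35); _,c1,_=dark(cv2.imread('pics/scene0.png'),(270,165,310,192),65)
print(tri([(c,R[0]),(ct,c0),(cs,c1)]), onz(c,R[0],179))
pv=onz(c,(183,177),148);fr=onz(c,(330,179),153);dd=pv-fr
print(pv,fr,np.hypot(*dd[:2]),np.degrees(np.arctan2(-dd[0],dd[1])),(pv+fr)/2)
# wing direction
a,b=onz(c,(R[0][0],142),179),onz(c,(R[0][0],226),179)
w=cv2.fitLine(cv2.findNonZero(m if 0 else dark(im,(235,135,280,232),35)[0]),2,0,.01,.01).ravel(); print(w)
p=onz(c,w[2:]-w[:2]*30,179)-onz(c,w[2:]+w[:2]*30,179); print('wing yaw',np.degrees(np.arctan2(p[1],p[0])))
```

```text
25 [252.5  142.25] [251 142   4   2   4] ((252.5, 142.5), (3.0, 1.0), 0.0)
35 [255.48076923 146.42307692] [246 141  20  18 104] ((254.17845153808594, 148.17233276367188), (14.422204971313477, 21.300487518310547), 70.55996704101562)
disc (256.177304964539, 188.145390070922) 282.0 [490.56464504 -51.81028394 179.        ]
(array([500.34072213, -50.28695889, 154.02128629]), [np.float64(19.0789075770898), np.float64(10.92843353577028), np.float64(9.94963616982089)]) [521.82176697 -43.79792351 179.        ]
[479.59085116  13.1194223  148.        ] [ 505.26169233 -115.62324763  153.        ] 131.27706253787463 11.276681988391408 [492.42627174 -51.25191267 150.5       ]
[  0.94573927  -0.32492647 255.48077    146.42308   ]
wing yaw 120.50641456524836
```

Run:
```python
from h import *
import pickle
from bench import viewer
c=pickle.load(open('w1.pkl','rb')); ct,cs=viewer.get_calibration('top'),viewer.get_calibration('scene')
im=cv2.imread('pics/w1.png')
print(im[188,236:280].max(1)); print(im[135:235:3,252].max(1)); print(im[215,236:280].max(1))
_,c0,_=dark(cv2.imread('pics/top0.png'),(245,195,280,232),35); _,c1,_=dark(cv2.imread('pics/scene0.png'),(270,165,310,192),65)
for th in(45,52):
    m=(im.max(2)<th).astype(np.uint8); k=np.zeros_like(m); k[200:232,240:275]=m[200:232,240:275]
    ys,xs=np.nonzero(k); print(th,xs.min(),xs.max(),ys.max(), 'low wing line',np.polyfit(ys,xs,1),xs.mean(),ys.mean())
D=(256.5,187.7)
print(onz(c,D,179),tri([(c,D),(ct,(262.5,213.75)),(cs,(288.8,176))]),tri([(c,(256.5,185)),(ct,c0),(cs,c1)]))
```

```text
[164 161 163 175 179 170 144 101  68  72 139 184 202 199 198 198 203 203
 200 200 200 204 204 202 203 201 202 199 189 154  87  55  85 135 162 180
 182 175 170 174 168 174 171 169]
[ 94  96  41  34  32  43  50  48  47  44  49  54  46  44  47 148 201 198
 200 200 200  79  37  44  47  37  44  45  41  33  45 199 204 129]
[211 210 209 214 211 212 208 210 188 147  83  37  34  34  37  41  45  37
  47  42  47  40  41  49  31  31  37  31  35  69 131 186 207 215 211 212
 212 214 208 212 211 212 216 212]
45 246 265 225 low wing line [-4.51639884e-02  2.65278913e+02] 255.69642857142858 212.17091836734693
52 246 266 225 low wing line [-1.71752098e-02  2.59282285e+02] 255.64392324093816 211.83795309168443
[490.98064971 -51.99062045 179.        ] (array([489.12270834, -51.19982514, 172.40156994]), [np.float64(1.1695377261126831), np.float64(1.6130523904350036), np.float64(1.4663632046857555)]) (array([489.52683322, -50.66868549, 163.35155588]), [np.float64(1.7079968417472726), np.float64(1.4387848904492846), np.float64(0.6164782064300882)])
```

Request:
carry_out:
  increments: [0.003,0.001,0.03,0,0,0,1,0.007,0.001,0.1,0,0,0,1,0.007,0.001,0.18,0,0,0,1,0.007,0.001,0.25,0,0,0,1,0.007,0.001,0.3,0,0,0,1,0.007,0.001,0.312,0,0,0,1,0.007,0.001,0.312,0,0,0,0,0.007,0.001,0.312,0,0,0,-0.3,0.007,0.001,0.312,0,0,0,-1,0.007,0.001,0.312,0,0,0,-1]
  force: 80

```text
time: 3.9
tool_pos: [491.2, -50.6, 156.3]
tcp_rot: [-180.0, -0.1, 11.6]
ft_force: [-2.6, 0.9, 2.3]
finger_gap: 16.1
grip_force: 78.0
```

Run:
```python
from h import *
from bench import viewer,sense
s=sense(); im=viewer.snapshot('wrist')[...,::-1]
for k in('tool_pos','tcp_rot','ft_force','wrist_torque','finger_gap','grip_force','joint_pos'):print(k,s[k])
cv2.imwrite('pics/w2.png',im)
```

```text
tool_pos [491.19515119 -50.62881719 156.30671616]
tcp_rot [-1.79997455e+02 -7.08596611e-02  1.15630050e+01]
ft_force [-2.64620581  0.89705266  2.25809735]
wrist_torque [-0.01509808  0.64887717 -0.11998114]
finger_gap 16.117901278375186
grip_force 77.97245426103473
joint_pos [-1.18589861e+01 -6.45354473e+00  1.07204982e+02  3.10532226e-02
  7.91845552e+01  6.65721974e+01]
```

View pics/w2.png

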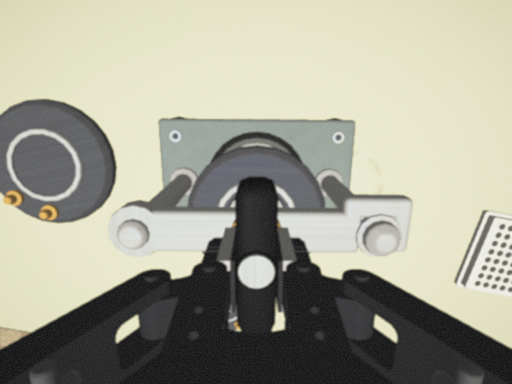

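The wing is gripped and centred: disc (257,271) sits between the pads. Now I'll twist anticlockwise and rise with the screw.

Request:
carry_out:
  increments: [0,0,-0.0005,0,0,-0.014,-1,0,0,-0.0012,0,0,-0.033,-1,0,0,-0.002,0,0,-0.056,-1,0,0,-0.003,0,0,-0.083,-1,0,0,-0.0042,0,0,-0.111,-1,0,0,-0.0052,0,0,-0.139,-1,0,0,-0.0063,0,0,-0.167,-1,0,0,-0.0073,0,0,-0.194,-1,0,0,-0.0084,0,0,-0.222,-1,0,0,-0.0094,0,0,-0.25,-1]

```text
time: 5.2
tool_pos: [491.1, -50.3, 159.6]
tcp_rot: [179.9, -0.0, 101.9]
ft_force: [-1.0, 2.7, 3.9]
finger_gap: 16.6
grip_force: 78.1
```

Request:
carry_out:
  increments: [0,0,-0.0005,0,0,-0.014,-1,0,0,-0.0015,0,0,-0.04,-1,0,0,-0.0025,0,0,-0.066,-1,0,0,-0.0035,0,0,-0.092,-1,0,0,-0.0045,0,0,-0.118,-1,0,0,-0.0055,0,0,-0.144,-1,0,0,-0.0058,0,0,-0.153,-1,0,0,-0.0058,0,0,-0.153,-1,0,0,-0.0058,0,0,-0.153,-1,0,0,-0.0058,0,0,-0.153,-1]

```text
time: 6.45
tool_pos: [491.0, -50.5, 161.9]
tcp_rot: [180.0, 0.0, 156.6]
ft_force: [-1.3, 4.4, 5.6]
finger_gap: 16.3
grip_force: 78.5
```

Run:
```python
from h import *
from bench import viewer,sense
s=sense()
for k in('tool_pos','tcp_rot','ft_force','wrist_torque','finger_gap','joint_pos'):print(k,s[k])
a=viewer.snapshot('top')[180:280,170:310,::-1]; b=viewer.snapshot('wrist')[...,::-1]
cv2.imwrite('pics/k3.png',np.hstack([cv2.resize(a,(448,320)),cv2.resize(b,(340,320))]))
```

```text
tool_pos [491.03614873 -50.47721438 161.85732231]
tcp_rot [1.79956375e+02 2.93719891e-02 1.56605007e+02]
ft_force [-1.31657448  4.44940887  5.64385907]
wrist_torque [0.87251562 0.13715412 0.02917301]
finger_gap 16.33089769735234
joint_pos [-1.18502117e+01 -6.72642006e+00  1.06859563e+02  3.74524576e-02
  7.98293507e+01 -7.84618307e+01]
```

View pics/k3.png

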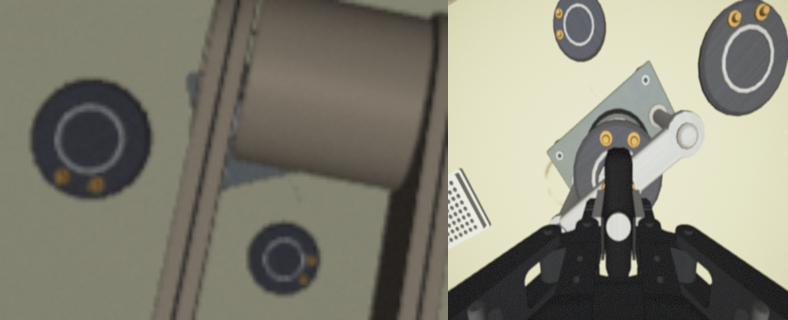

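The wing turned about 145° with the gripper, and the bridge is still closed (wrist half of the picture: the bar runs from (687,135) to (560,222)). Next I release and rise.

Request:
carry_out:
  increments: [0,0,0,0,0,0,0,0,0,0,0,0,0,1,0,0,0,0,0,0,1,0,0,0,0,0,0,1,0,0,-0.03,0,0,0,1,0,0,-0.08,0,0,0,1,0,0,-0.13,0,0,0,1,0,0,-0.165,0,0,0,1,0,0,-0.175,0,0,0,0,0,0,-0.175,0,0,0,-1]

```text
time: 7.8
tool_pos: [490.7, -50.8, 231.3]
tcp_rot: [-180.0, -0.0, 156.6]
ft_force: [0.3, -0.2, 0.1]
finger_gap: 51.6
grip_force: 0.0
```

```bash
cat >> h.py <<'E'
from scipy.spatial.transform import Rotation as Ro
def rel(s,target,yaw):
    "shift (fraction) and turn about tool z (fraction) from pose s to target"
    Rt=Ro.from_euler('xyz',s['tcp_rot'],degrees=True); d=Rt.inv().apply(np.array(target)-s['tool_pos'])/400
    return np.round(d,4), round(-((yaw-s['tcp_rot'][2]+180)%360-180)/360,4)
E
python3 - <<'E'
from h import *
from bench import viewer,sense
s=sense(); print(s['tool_pos'],s['tcp_rot'],s['finger_gap'],s['ft_force'])
print(rel(s,(460.7,-96.2,232),101.4))
cv2.imwrite('pics/w4.png',viewer.snapshot('wrist')[...,::-1])
E
```

```text
[490.71892185 -50.7882163  231.28566126] [-1.79999509e+02 -2.44210406e-03  1.56645377e+02] 51.633031010546745 [ 0.2722691  -0.21107779  0.06618939]
(array([ 0.0239, -0.134 , -0.0018]), np.float64(0.1535))
```

View pics/w4.png

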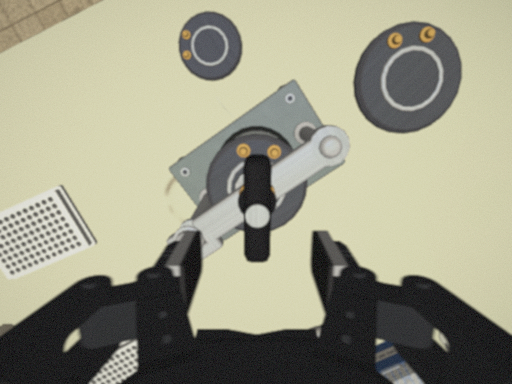

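The knob stayed turned: the wing is vertical in the picture at (257,215), with the bridge closed from (330,145) to (190,240). I now go above the near face with the fingers shut, then descend.

Request:
carry_out:
  increments: [0.002,-0.01,0,0,0,0.015,-1,0.006,-0.04,0,0,0,0.043,-1,0.012,-0.07,0,0,0,0.071,-1,0.018,-0.1,0,0,0,0.1,-1,0.022,-0.125,0,0,0,0.127,-1,0.024,-0.134,0,0,0,0.148,-1,0.024,-0.134,0.02,0,0,0.1535,-1,0.024,-0.134,0.06,0,0,0.1535,-1,0.024,-0.134,0.09,0,0,0.1535,-1,0.024,-0.134,0.1,0,0,0.1535,-1]

```text
time: 9.1
tool_pos: [459.8, -95.8, 189.5]
tcp_rot: [-179.9, -0.1, 101.5]
ft_force: [-0.0, -0.3, 0.5]
finger_gap: -0.2
grip_force: 0.0
```

Run:
```python
from h import *
from bench import viewer,sense
s=sense(); print(s['tool_pos'],s['tcp_rot'],s['finger_gap'],s['ft_force'],s['joint_pos'])
print(rel(s,(460.7,-96.2,131),101.4))
cv2.imwrite('pics/w5.png',viewer.snapshot('wrist')[...,::-1])
```

```text
[459.82787401 -95.75299406 189.48938523] [-1.79864278e+02 -7.77310563e-02  1.01454767e+02] -0.22836241822974307 [-0.02880814 -0.30008501  0.48561927] [-1.80217838e+01 -1.16688771e+01  1.08320169e+02  8.90603441e-04
  8.35051109e+01 -2.94767445e+01]
(array([-0.0017,  0.0023,  0.1462]), np.float64(0.0002))
```

View pics/w5.png

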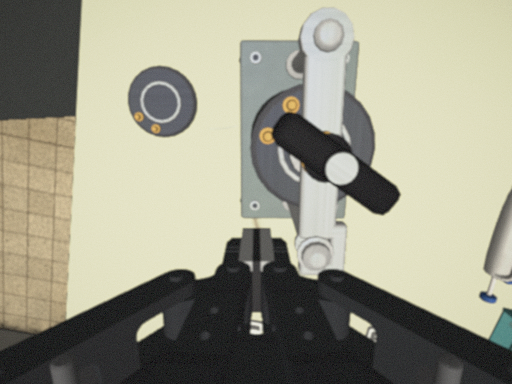

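The shut fingers are at (257,250), on the near side of the bar (columns 305–340) and short of the free end's head at (318,255). The knob wing is out of the way, so I descend.

Request:
carry_out:
  increments: [-0.001,0.001,0.02,0,0,0,-1,-0.0017,0.002,0.06,0,0,0,-1,-0.0017,0.002,0.1,0,0,0,-1,-0.0017,0.002,0.13,0,0,0,-1,-0.0017,0.002,0.142,0,0,0,-1,-0.0017,0.002,0.146,0,0,0,-1,-0.0017,0.002,0.146,0,0,0,-1,-0.0017,0.002,0.146,0,0,0,-1,-0.0017,0.002,0.146,0,0,0,-1,-0.0017,0.002,0.146,0,0,0,-1]

```text
time: 10.4
tool_pos: [461.7, -96.8, 133.2]
tcp_rot: [180.0, 0.0, 101.4]
ft_force: [0.2, 0.1, 0.6]
finger_gap: -0.1
grip_force: 0.0
```

```bash
cat > swing.py <<'E'
from h import *
from bench import sense
def go(ths,off=26.5,rad=104,z=131,piv=(477.9,13.4),y0=11.4):
    s=sense(); print(s['tool_pos'],s['tcp_rot'],s['ft_force'])
    for t,o in zip(ths,np.broadcast_to(off,len(ths))):
        p=np.array(piv)+Ro.from_euler('z',y0+t,degrees=True).apply([-o,-rad,0])[:2]
        d,w=rel(s,(*p,z),y0+90+t); print(t,d.round(3),np.round(w,3))
E
python3 -c "
from swing import *
go([0,0,3,10,18,26,34,42,50,52],off=[34,28]+[26.5]*8)"
```

```text
[461.71147088 -96.75410868 133.1756697 ] [1.79984509e+02 1.05131260e-02 1.01385919e+02] [0.22302538 0.13000232 0.63537412]
0 [0.002 0.009 0.005] -0.0
0 [0.002 0.024 0.005] -0.0
3 [-0.001  0.042  0.006] -0.008
10 [-0.006  0.074  0.006] -0.028
18 [-0.006  0.111  0.006] -0.05
26 [-0.001  0.148  0.006] -0.072
34 [0.009 0.185 0.006] -0.094
42 [0.024 0.219 0.006] -0.117
50 [0.044 0.251 0.006] -0.139
52 [0.05  0.258 0.006] -0.144
```

Request:
carry_out:
  increments: [0.002,0.009,0.004,0,0,0,-1,0.002,0.024,0.004,0,0,0,-1,-0.001,0.042,0.004,0,0,-0.008,-1,-0.006,0.074,0.004,0,0,-0.028,-1,-0.006,0.111,0.004,0,0,-0.05,-1,-0.001,0.148,0.004,0,0,-0.072,-1,0.009,0.185,0.004,0,0,-0.094,-1,0.024,0.219,0.004,0,0,-0.117,-1,0.044,0.251,0.004,0,0,-0.139,-1,0.05,0.258,0.004,0,0,-0.144,-1]

```text
time: 11.65
tool_pos: [559.5, -56.1, 131.2]
tcp_rot: [180.0, -0.0, 153.3]
ft_force: [-0.1, -1.3, -0.0]
finger_gap: 0.0
grip_force: 0.0
```

```bash
python3 -c "
from swing import *
go([53,58,65,72,79,85,88,89,89,89])
from bench import viewer
cv2.imwrite('pics/w6.png',viewer.snapshot('wrist')[...,::-1])"
```

```text
[559.45486044 -56.11904045 131.16246709] [ 1.79996403e+02 -9.32885767e-03  1.53311754e+02] [-0.07804012 -1.29447114 -0.02528198]
53 [-0.001  0.002  0.   ] -0.003
58 [-0.005  0.025  0.   ] -0.017
65 [-0.008  0.058  0.   ] -0.036
72 [-0.007  0.091  0.   ] -0.056
79 [-0.001  0.123  0.   ] -0.075
85 [0.006 0.15  0.   ] -0.092
88 [0.011 0.163 0.   ] -0.1
89 [0.013 0.168 0.   ] -0.103
89 [0.013 0.168 0.   ] -0.103
89 [0.013 0.168 0.   ] -0.103
```

View pics/w6.png

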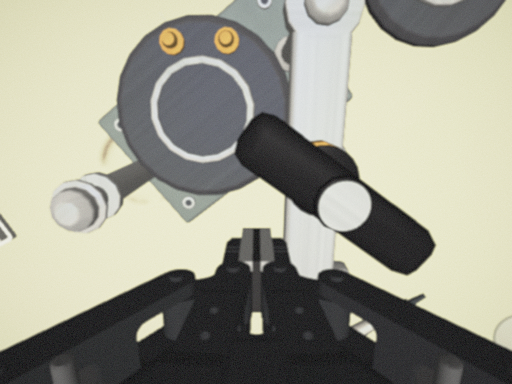

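The bridge is following: the bar is upright in the picture at columns 287–345, against the fingers at (257,250), and the lid is undisturbed. I carry on to the stop.

Request:
carry_out:
  increments: [-0.001,0.002,0,0,0,-0.003,-1,-0.005,0.025,0,0,0,-0.017,-1,-0.008,0.058,0,0,0,-0.036,-1,-0.007,0.091,0,0,0,-0.056,-1,-0.001,0.123,0,0,0,-0.075,-1,0.006,0.15,0,0,0,-0.092,-1,0.011,0.163,0,0,0,-0.1,-1,0.013,0.168,0,0,0,-0.103,-1,0.013,0.168,0,0,0,-0.103,-1,0.013,0.168,0,0,0,-0.103,-1]

```text
time: 12.95
tool_pos: [584.3, 5.3, 131.3]
tcp_rot: [180.0, -0.0, -169.8]
ft_force: [-0.4, -0.4, -0.2]
finger_gap: -0.1
grip_force: 0.0
```

```bash
python3 -c "
from swing import *
go([91,93,94,95,96,96,96,96,94,88],off=[26.5]*7+[30,40,50])"
```

```text
[584.30149397   5.2995216  131.32805349] [ 1.79998419e+02 -1.10075509e-02 -1.69770066e+02] [-0.36384604 -0.36344595 -0.21960518]
91 [-0.004  0.011  0.001] -0.006
93 [-0.006  0.02   0.001] -0.012
94 [-0.007  0.025  0.001] -0.014
95 [-0.007  0.029  0.001] -0.017
96 [-0.008  0.034  0.001] -0.02
96 [-0.008  0.034  0.001] -0.02
96 [-0.008  0.034  0.001] -0.02
96 [-0.009  0.025  0.001] -0.02
94 [-0.01  -0.009  0.001] -0.014
88 [ 0.    -0.062  0.001] 0.002
```

Request:
carry_out:
  increments: [-0.002,0.004,0,0,0,-0.003,-1,-0.004,0.009,0,0,0,-0.006,-1,-0.005,0.013,0,0,0,-0.008,-1,-0.005,0.016,0,0,0,-0.01,-1,-0.006,0.018,0,0,0,-0.011,-1,-0.006,0.019,0,0,0,-0.012,-1,-0.006,0.019,0,0,0,-0.012,-1,-0.006,0.019,0,0,0,-0.012,-1,-0.006,0.019,0,0,0,-0.012,-1,-0.006,0.019,0,0,0,-0.012,-1]

```text
time: 14.2
tool_pos: [585.5, 13.5, 131.4]
tcp_rot: [180.0, 0.0, -165.4]
ft_force: [1.3, -0.8, -1.1]
finger_gap: 0.0
grip_force: 0.1
```

```bash
python3 -c "
from swing import *
go([93])
from bench import viewer
c=viewer.get_calibration('wrist')
im=viewer.snapshot('wrist')[...,::-1]
cv2.imwrite('pics/w7.png',im)
print(onz(c,(287,100),140),onz(c,(287,220),140))"
```

```text
[585.46852864  13.53605788 131.37586079] [ 1.79996665e+02  2.15338625e-03 -1.65377214e+02] [ 1.26308786 -0.80680992 -1.1340946 ]
93 [0.001 0.    0.001] 0.001
[516.38289808   8.32281553 140.        ] [567.05644739  23.03636582 140.        ]
```

View pics/w7.png

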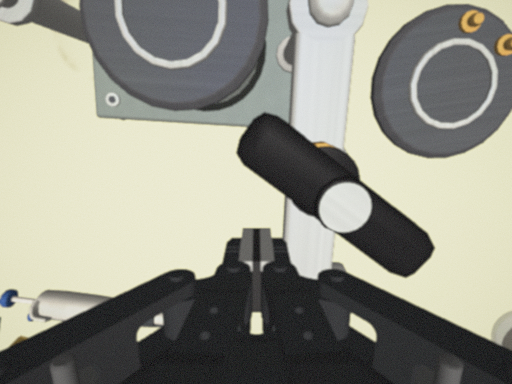

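The bridge is now at about 93° (its edge lies at a world heading of 16°), so it is at or near its stop. The lid is still on the jar. I back off and rise.

Request:
carry_out:
  increments: [0,-0.01,0,0,0,0,-1,0,-0.03,0,0,0,0,-1,0,-0.06,0,0,0,0,-1,0,-0.075,-0.01,0,0,0,-1,0,-0.075,-0.05,0,0,0,-1,0,-0.075,-0.12,0,0,0,-1,0,-0.075,-0.2,0,0,0,-1,0,-0.075,-0.27,0,0,0,-1,0,-0.075,-0.3,0,0,0,-1,0,-0.075,-0.3,0,0,0,-1]

```text
time: 15.5
tool_pos: [593.6, -15.5, 252.7]
tcp_rot: [-180.0, 0.1, -165.4]
ft_force: [0.5, -0.5, -0.6]
finger_gap: 0.1
grip_force: 0.0
```

```bash
python3 -c "
from h import *
from bench import viewer,sense
print(sense()['ft_force'])
cv2.imwrite('pics/w8.png',viewer.snapshot('wrist')[...,::-1])"
```

```text
[ 0.52323797 -0.54524574 -0.56359225]
```

View pics/w8.png

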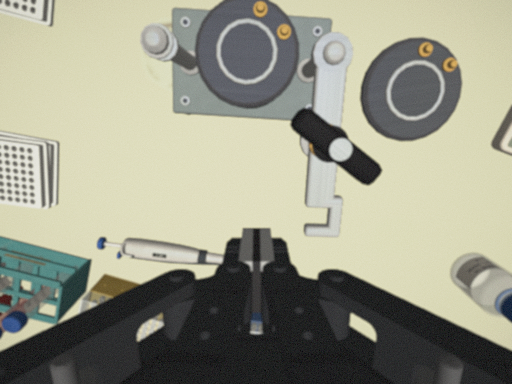

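The bridge stands square to the stand, from (333,50) to (322,230). The lid is seated at (247,50), the bystanders are undisturbed and the tool is clear, so I hand in.

```bash
python3 -c "
from bench import order
print(order.hand_in())"
```

```text
the job is handed in; nothing more can be done
None
```

I broke the knob loose, turned it about 145° to raise the screw, and swung the bridge to about 93°, at or just short of its stop. The lid is still seated, the arm is clear, and I handed in the job at about 15.5 s; no verdict came back.

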